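Seat the splined magnifier in its sprung stand and hold it home

TASK

Lift the brass magnifier out of its wooden rest block, bring its stem over the metal stand's cross-shaped socket, turn it until the four splines mesh (any of the four ways round will do) and slide it fully home against the spring, so that its round collar sits flat on top of the socket. Finish while still holding the magnifier pressed down there, so that its set screw can be tightened: do not let go, because the spring would push it up again. Leave the salt cellar and the thimbles where they stand.

Things in the scene. Friction and masses are not known exactly. Their poses are not given: they have to be found in the camera images.
- mag_grip (a point): centre of the flat brass thumb grip on top of the magnifier, the place to take it from above: an upright plate 30 mm wide (x), 12 mm thick (y), 32 mm tall (z). z up the magnifier, x along the lens arm. Under the grip a 12 mm round column runs 56 mm down to the collar. Magnifier about 150 g (varies 0.7 to 1.4 times)
- mag_lens (a point): centre of the magnifier's level round lens, 61 mm over its rim, on an arm from the column; 58 mm out along x from the column's axis and 33 mm lower than mag_grip, so the lens reaches 89 mm from the axis
- mag_seat (a point): centre of the underside of the magnifier's round collar (48 mm across, 6 mm thick), 78 mm straight below mag_grip, same axes. At the start the collar lies on the rest block and the stem hangs in its hole
- mag_foot (a point): lower end of the splined stem, on the axis, 22 mm below mag_seat, same axes. The stem is a cross of two ribs along x and y, each 30 mm from tip to tip and 6 mm thick; the last 4 mm are stepped in to 27 mm by 4 mm
- socket_mouth (a point): centre of the socket's mouth, in the flat top of the metal stand; z up, x and y along the slots. The socket is a cross, open from above: two slots along x and y, each 32.4 mm long and 8.4 mm wide, so the stem has 1.2 mm of play to each side once ribs and slots line up (also after any quarter turn)
- stand_foot (a point): centre of the stand's underside, 55 mm below socket_mouth, same axes. The stand is fixed to the shelf: a round foot 90 mm across and 10 mm high, and on it a square hub 48 by 48 mm with sides parallel to x and y; a small set screw sticks out of its -x side
- plunger (a joint): travel of the sprung plunger in the socket, m: 0 = up (its face 12 mm below the mouth), grows as it is pushed down; a collar flat on the hub's top makes it 0.010. Spring: 3.6 N at 0, about 9.6 N at 0.010, enough to lift the magnifier if it is let go
- rest_hole0 (a point): centre of the round hole's mouth in the top of the fixed dark wooden rest block, 90 by 90 mm and 34 mm high; the through hole is 36 mm across; z up
- salt_mid (a point): centre of the clear crystal salt cellar, an open round dish 60 mm across and 34 mm high, standing loose on the glass shelf (shelf top 10 mm above the work surface)
- silver_thimble_a_mid (a point): middle of a polished silver thimble standing loose, mouth down, 21 mm across and 25 mm high
- silver_thimble_b_mid (a point): middle of the other polished silver thimble, same size
- enamel_thimble_mid (a point): middle of the enamel thimble, same size, loose on the shelf
Mind the look-alikes: they are no part of the job. There is more than one size of the part that bears mag_grip; the job needs the smaller.

How it is judged:
On the way, in this order (a step that is already met when the one before it is completed fails the run):
1. the magnifier is lifted clear of the rest block, stem and all (z of mag_seat in the frame of rest_hole0 above 0.026 m), for 0.1 s.
2. the splines are meshed: the stem is at least 5 mm down in the socket, upright (z of mag_seat in the frame of socket_mouth below 0.017 m and horizontal distance between mag_seat and socket_mouth below 0.004 m and angle between mag_seat's own z axis and vertical below 0.1 rad), for 0.1 s.
At the end, for the whole second after the job is handed in: the magnifier's collar is within 2 mm of the top of the socket and within 3 mm of its axis, upright within 0.06 rad, the plunger pressed more than 8 mm down and bearing on the stem with more than 4 N, the magnifier still held by the fingers (more than 2 N) and at rest, all through the last second (z of mag_seat in the frame of socket_mouth below 0.002 m and horizontal distance between mag_seat and socket_mouth below 0.003 m and angle between mag_seat's own z axis and vertical below 0.06 rad and value of joint plunger above 0.008 m and contact force between magnifier and the fingers above 2 N and contact force between magnifier and plunger above 4 N and linear speed of magnifier below 0.02 m/s); the arm keeps its last pose, push and grip.
It fails at once if the crystal salt cellar is moved more than 20 mm or tipped (distance of salt_mid from where it was at the start of the episode above 0.02 m or angle between salt_mid's own z axis and vertical above 0.5 rad).
It fails at once if a silver thimble is moved more than 20 mm or tipped (distance of silver_thimble_a_mid from where it was at the start of the episode above 0.02 m or angle between silver_thimble_a_mid's own z axis and vertical above 0.5 rad).
It fails at once if a silver thimble is moved more than 20 mm or tipped (distance of silver_thimble_b_mid from where it was at the start of the episode above 0.02 m or angle between silver_thimble_b_mid's own z axis and vertical above 0.5 rad).
It fails at once if the enamel thimble is moved more than 20 mm or tipped (distance of enamel_thimble_mid from where it was at the start of the episode above 0.02 m or angle between enamel_thimble_mid's own z axis and vertical above 0.5 rad).
It also fails if it takes over 48 s, if anything falls off the work surface, if the arm or the gripper's body presses on something with over 40 N, if the wrist force passes 120 N, or if a joint passes its speed limit or range.

ROBOT

A 6-joint arm with a two-finger parallel gripper is mounted at the origin on the work surface. World frame = base frame: x ahead of the robot, y to its left, z up, the work surface at z = 0. Lengths are in m, angles in rad, forces in N, time in s.
With the tool pointing down it reaches from about 0.35 to 0.975 m from the base axis. Payload 17.4 kg.
Tool frame: the origin (TCP) lies at the very end of the fingers, on their centre line; the grasp point (between the pads) lies 19 mm behind it; z points along the fingers, y is the direction in which the jaws open and shut (so a half turn about z gives the same grasp; the last joint's range is limited). The gripper opens to 85 mm and grips with 20 to 120 N. Pads are 22 mm wide; open, the fingers measure 114 mm over their backs; the gripper's body (76 mm by 85 mm) begins 54 mm behind the grasp point. The pads swing forward as they close: fully open they stand 13 mm farther back than shut.
Start: joints at [-1.279, 0.116, 1.442, -0, 1.584, -0.038], TCP at [0.219, -0.639, 0.231] pointing down, gripper open.
Joint ranges: [-2.83, 2.83], [-0.83, 2.19], [0.07, 2.5], [-1.14, 4.28], [0.01, 3], [-2.97, 2.97]. Speed limits (rad/s): [1.89, 1.89, 2.22, 3.14, 3.14, 3.14].

INTERFACE

Orientations are given as a unit quaternion [w, x, y, z].
In Python, from rig import manip, camera, sign_off, spot_in, cut_out gives the robot as it stands.
- The arm moves only by the tool step_arm, never from a script. Its argument "increments" is a list of rows, each an object with "slide": the shift along the tool's x, y, z in units of 25 mm (1.0 is 25 mm), a list of three; "twist": the turn about the tool's z in units of 5 degrees (1.0 is 5 degrees); "claw": the finger opening in mm, from 0 to 85.4. In form: [{"slide": [tx, ty, tz], "twist": twist, "claw": claw}, ...]. A call has 1 to 12 rows; each row shifts and turns the commanded pose from where the row before left it, along the tool's axes as they then stand; what a row does not reach is not made up. A row lasts 1/10 s, in which the tool goes at most 50 mm and 8.59 degrees, less where a joint would pass 70% of its speed; a pose out of reach is approached as far as the arm can. A call is refused whole if a number of a shift passes 1 or a number of a turn 1, either way. A call with a gripper value outside its range is refused whole. The fingers move at their own pace and stop on an object; the grip force is fixed at half the most. Time passes only in rows, so rows that do not move let the fingers close. It gives the time, the measured TCP pose, the force and the opening at its end, in the units of the state.
- manip.state(): the state, without advancing time (a new reading comes with each control period).
- camera(name): name is "side" or "top"; returns a dict with "image" (384x512x3 uint8, red, green, blue), "fx", "fy", "cx", "cy" (pixels), "k1" (the pictures are not rectified: a ray, as slopes to the right and down, at radius r is drawn at 1 + k1 r^2 times it, then the intrinsics apply), "R" (3x3) and "t" (3): a world point X has camera coordinates R X + t. Camera axes: x right, y down, z forward; pixel columns grow to the right and rows downward; lengths in m; the calibration is good to about 2 mm. A picture is of the moment at which its call begins. There is no depth.
- sign_off(): hands the job in, once; it reports no verdict.
Trained networks look in the newest picture that a camera, given by its name, has taken for a name from the list of things; names that differ only in an ending like _2 or _b are one class to them, and where a whole thing is asked for, a point or a joint stands for the part that bears it (a point fixed in the world has none). Each returns a list of dicts, best first, with "p" (0 to 1); they miss things now and then, are a little off and sometimes report something else, mostly with a low value. They report only what shows in the picture. A call takes as long as a camera call. They do not tell look-alikes from the thing itself.
- spot_in(camera, query): "position" ([row, column] in pixels, amid what is visible of it).
- cut_out(camera, query): "region" (384x512 bool, what is visible of it) and "position" ([row, column] in pixels, amid what is visible of it).
The state is a dict: "t": time; "qpos": joint angles; "qd": joint speeds; "tau": joint torques, N m; "eef_pos": TCP position; "orientation": TCP orientation; "contact_force": force on the tool from outside, world axes, zero at the start; "ft_torque": the same for the moment, N m; "opening": opening from 0.0 (shut) to 1.0 (fully open).
Only numpy, scipy, OpenCV 4.12 (cv2) and the standard library are available. Lean on these libraries where they do the work, as an engineer would, in place of code of your own. Each camera call takes 0.05 s, during which the arm holds its last target. There are 200 camera calls.

## Working session

There is one attempt and no reset: what is moved stays moved. The work goes in short steps, Python scripts to look and compute and a tool call to move; the robot and the scene stay as the last step left them, time stands still between calls to the robot, and variables do not carry over. Pictures are saved under pics/ and viewed, about 8 in all and at most 12, crops included, and the job is handed in when it is done.

Besides the shell and the picture viewer there is one more tool, called as name([rows], argument=value, ...), one row to a line, values as JSON. step_arm: Moves the arm, as the interface text tells. Its arguments: {"type":"object","properties":{"increments":{"type":"array","items":{"type":"object","properties":{"slide":{"type":"array","items":{"type":"number"}},"twist":{"type":"number"},"claw":{"type":"number"}}}}},"required":["increments"]}

```bash
mkdir -p pics
cat > h.py <<'E'
import numpy as np, cv2
from rig import manip, camera, sign_off, spot_in, cut_out
def ray(c,rc):
    # pixel (row,col) -> world origin, dir
    xd=np.array([(rc[1]-c['cx'])/c['fx'],(rc[0]-c['cy'])/c['fy']]); x=xd.copy()
    for _ in range(30): x=xd/(1+c['k1']*(x@x))
    R=np.array(c['R']);t=np.array(c['t'])
    d=R.T@np.array([x[0],x[1],1.]); return -R.T@t,d/np.linalg.norm(d)
def atz(c,rc,z):
    o,d=ray(c,rc); return o+d*(z-o[2])/d[2]
def proj(c,X):
    p=np.array(c['R'])@np.array(X,float)+np.array(c['t']); x=p[:2]/p[2]; x=x*(1+c['k1']*(x@x))
    return np.array([c['cy']+c['fy']*x[1],c['cx']+c['fx']*x[0]])
def tri(c1,p1,c2,p2):
    o1,d1=ray(c1,p1);o2,d2=ray(c2,p2)
    s=np.linalg.lstsq(np.c_[d1,-d2],o2-o1,rcond=None)[0]
    a,b=o1+s[0]*d1,o2+s[1]*d2; return (a+b)/2,np.linalg.norm(a-b)
E
python3 - <<'E'
from h import *
s=manip.state(); print(s)
for n in('side','top'):
    c=camera(n); cv2.imwrite(f'pics/{n}0.png',cv2.resize(c['image'][:,:,::-1],(800,600)))
    print(n,c['fx'],c['k1'],-np.array(c['R']).T@c['t'],np.array(c['R'])[2])
    for q in['mag_grip','mag_lens','mag_seat','socket_mouth','rest_hole0','salt_mid','silver_thimble_a_mid','enamel_thimble_mid','plunger','stand_foot']:
        print(q,[(np.round(r['position']).tolist(),round(r['p'],2)) for r in spot_in(n,q)][:5])
E
```

```text
{'t': 0.0, 'qpos': array([-1.27880297e+00,  1.16492066e-01,  1.44231826e+00, -2.69644542e-05,
        1.58404568e+00, -3.78589299e-02]), 'qd': array([-3.95672141e-04, -2.52221594e-03, -7.44137837e-04, -1.37176118e-03,
        7.87097591e-04, -2.28044215e-05]), 'tau': array([ 1.14786934e-05, -7.31997085e+01, -6.32476974e+01, -5.82238044e-05,
        6.48724512e-03,  4.94576216e-05]), 'eef_pos': array([ 0.21851704, -0.63841563,  0.23052519]), 'orientation': array([-6.24874121e-04,  9.86430315e-01,  1.64179278e-01, -9.34218553e-05]), 'contact_force': array([-0.33023156,  0.20622907, -0.07771003]), 'ft_torque': array([ 0.02851959, -0.01486939,  0.05225638]), 'opening': 0.9954184115034909}
side 367.3925602054648 -0.03160250850077887 [0.10984785 0.62762998 0.65196352] [ 0.36991004 -0.727421   -0.57794917]
mag_grip [([177.0, 254.0], 0.74)]
mag_lens [([179.0, 254.0], 0.64)]
mag_seat [([179.0, 255.0], 0.86)]
socket_mouth [([263.0, 157.0], 0.83)]
rest_hole0 [([193.0, 261.0], 0.73)]
salt_mid [([221.0, 232.0], 0.87), ([180.0, 255.0], 0.24)]
silver_thimble_a_mid [([184.0, 196.0], 0.42)]
enamel_thimble_mid [([177.0, 255.0], 0.49)]
plunger []
stand_foot [([266.0, 156.0], 0.7)]
top 469.084454128888 0.06612427783217664 [ 0.35407678 -0.04824861  1.37572215] [ 0.0769356   0.01812632 -0.99687128]
mag_grip [([167.0, 301.0], 0.72), ([291.0, 376.0], 0.59)]
mag_lens [([287.0, 379.0], 0.97), ([170.0, 300.0], 0.79)]
mag_seat [([286.0, 378.0], 0.67), ([174.0, 297.0], 0.66)]
socket_mouth [([148.0, 184.0], 0.59)]
rest_hole0 [([176.0, 325.0], 0.98)]
salt_mid [([177.0, 252.0], 0.53)]
silver_thimble_a_mid []
enamel_thimble_mid []
plunger []
stand_foot [([147.0, 185.0], 0.67)]
```

View pics/side0.png

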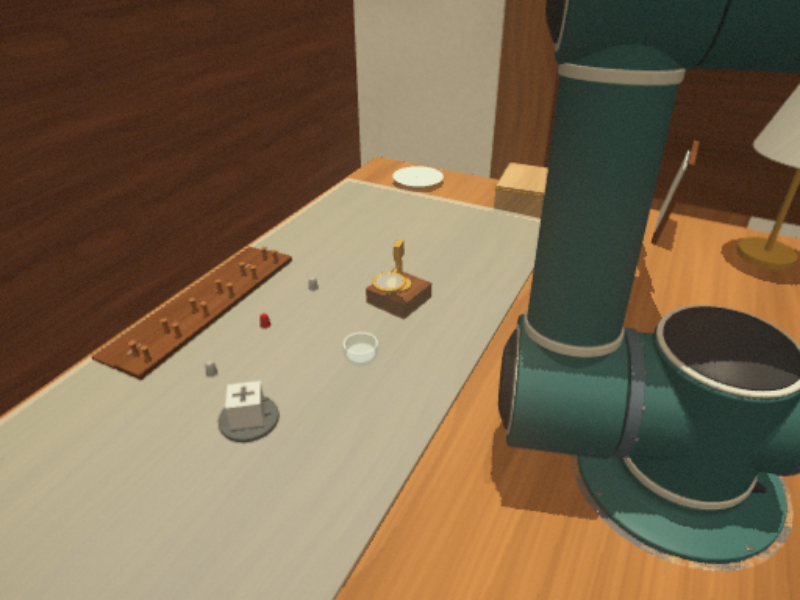

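View pics/top0.png

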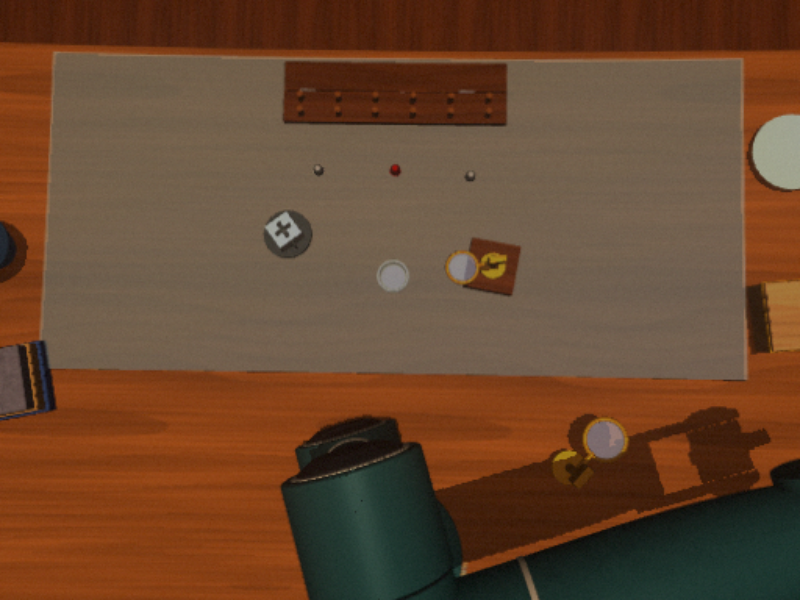

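The side view shows the stand's socket (245,393 in the 800 px picture), the salt cellar (360,347), the magnifier's grip (398,245) and three thimbles. The top view shows the stand at (284,230), the magnifier on its rest block with its grip at (492,264) and its lens at (462,267). The larger look-alike lies in front at (590,455). Next I'll zoom in.

Run:
```python
from h import *
c={n:camera(n) for n in('side','top')}
def crop(n,r,k): 
    im=c[n]['image'][r-30:r+30,k-40:k+40,::-1]; return cv2.resize(im,(400,300),interpolation=cv2.INTER_CUBIC)
cv2.imwrite('pics/crops.png',np.vstack([np.hstack([crop('top',147,181),crop('top',170,310)]),np.hstack([crop('side',255,155),crop('side',175,255)])]))
for nm,z,p in[('mouth',.065,(147,181)),('grip',.138,(169,314)),('lens',.089,(171,296)),('hole',.044,(170.5,317)),('salt',.044,(176,251)),('tha',.035,(108,203.5)),('en',.035,(108,253)),('thb',.035,(112,301))]:
    X=atz(c['top'],p,z); print(nm,X.round(4),'side px',proj(c['side'],X).round(1), (proj(c['side'],X)*1.5625).round())
```

```text
mouth [0.5851 0.1971 0.065 ] side px [251.4 156.7] [393. 245.]
grip [ 0.5178 -0.1713  0.138 ] side px [157.  256.8] [245. 401.]
lens [ 0.5182 -0.1268  0.089 ] side px [179.4 249.6] [280. 390.]
hole [ 0.5261 -0.1892  0.044 ] side px [181.1 257.2] [283. 402.]
salt [ 0.5079 -0.0014  0.044 ] side px [218.5 230.8] [341. 361.]
tha [0.7056 0.1402 0.035 ] side px [230.6 135.8] [360. 212.]
en [ 0.7074 -0.0036  0.035 ] side px [200.3 170.3] [313. 266.]
thb [ 0.697  -0.1428  0.035 ] side px [177.3 201.1] [277. 314.]
```

View pics/crops.png

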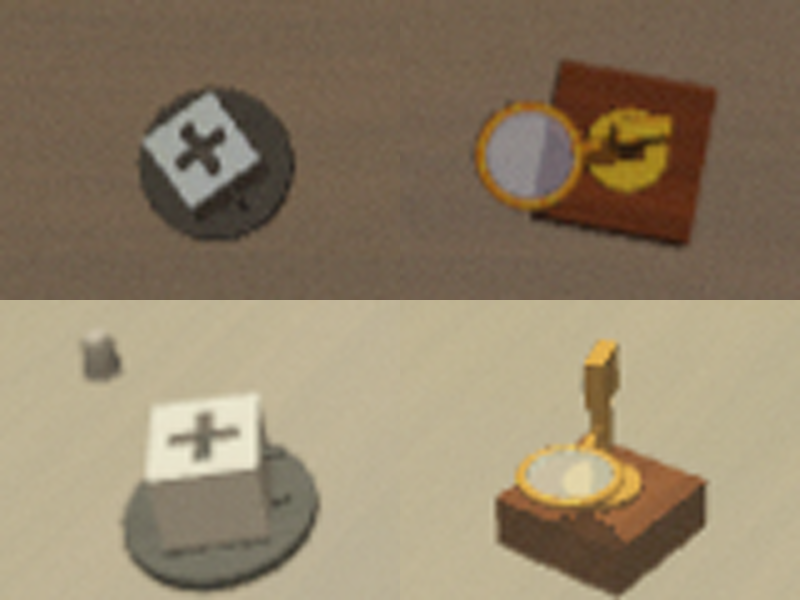

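The crops show the cross mouth at about (row 146.4, col 181.0) in the top view. The grip top is at about (165.2, 318.6) top and (155.2, 255.3) side. The lens centre is at about (170.6, 295.2) top and (179.6, 248.6) side.

Run:
```python
from h import *
c={n:camera(n) for n in('side','top')}
T,S=c['top'],c['side']
print('grip top',tri(T,(165.2,318.6),S,(155.0,255.3)))
print('lens',tri(T,(170.6,295.2),S,(179.6,248.6)))
def cr(n,x,y): # crop coords (full composite)
    (r,k)={'t1':(147,181),'t2':(170,310),'s1':(255,155),'s2':(175,255)}[n]; ox,oy={'t1':(0,0),'t2':(400,0),'s1':(0,300),'s2':(400,300)}[n]
    return ((y-oy+.5)/5-.5+r-30,(x-ox+.5)/5-.5+k-40)
print('mouth',tri(T,cr('t1',202,149),S,cr('s1',204,435)))
# hub top via segmentation of bright pixels
for n,r0,k0,th in(('top',147,181,150),('side',250,156,200)):
    g=cv2.cvtColor(c[n]['image'],cv2.COLOR_RGB2GRAY)[r0-25:r0+25,k0-25:k0+25]
    g=cv2.resize(g,None,fx=8,fy=8,interpolation=cv2.INTER_CUBIC)
    th=(np.percentile(g,99)+np.median(g))/2
    m=(g>th).astype(np.uint8); cs=cv2.findContours(m,0,2)[0]; k=max(cs,key=cv2.contourArea)[:,0]
    P=np.array([atz(c[n],((y+.5)/8-.5+r0-25,(x+.5)/8-.5+k0-25),.065)[:2] for x,y in k])
    rc=cv2.minAreaRect((P*1000).astype(np.float32)); print(n,th,rc)
# rest block top corners, grip edge
print('block',[atz(T,cr('t2',x,y),.044)[:2].round(4).tolist() for x,y in((560,60),(717,89),(690,243),(531,216))])
L=atz(T,cr('t2',528,155),.089);G=atz(T,cr('t2',646,129),.138);C=atz(T,cr('t2',628,150),.05)
print(L,G,C)
GS=atz(S,cr('s2',602,354),.138);LS=atz(S,cr('s2',570,475),.089);print('side',LS,GS)
for a,b in((L,G),(L,C),(LS,GS)):
    d=a-b;print(np.hypot(*d[:2]),np.degrees(np.arctan2(d[1],d[0])))
```

```text
grip top (array([ 0.52872184, -0.1835928 ,  0.13547569]), np.float64(0.0005010540223667478))
lens (array([ 0.51955322, -0.12442144,  0.08932659]), np.float64(0.0007618897644235041))
mouth (array([0.58758106, 0.19779067, 0.06369349]), np.float64(0.001321195801021385))
top 132.0 ((586.8361206054688, 198.12081909179688), (47.27973937988281, 47.27973556518555), 36.83082580566406)
side 203.5 ((587.5591430664062, 199.3519744873047), (48.235565185546875, 48.37247085571289), 37.0529670715332)
block [[0.5799, -0.145], [0.5642, -0.2344], [0.4759, -0.2195], [0.4901, -0.1293]]
[ 0.5192474  -0.12460019  0.089     ] [ 0.52760951 -0.18395031  0.138     ] [ 0.52782126 -0.18350453  0.05      ]
side [ 0.52015972 -0.12474258  0.089     ] [ 0.52663342 -0.17714602  0.138     ]
0.05993631275227882 98.01988034304082
0.05952505506533688 98.2815721141478
0.052801796879490104 97.0424040444086
```

Heights check out: grip top 0.1355 measured against 0.138 from the text, lens 0.089 against 0.089, and mouth 0.064 against 0.065. The axis is at about (0.5277, -0.183) with the lens arm at 98°. The socket is at (0.587, 0.198) with slots at 37°/127°. The plan is to grasp with tool x at 98°, then turn +29°. I'll do the twist first.

step_arm([
  {"slide": [0, 0, 0], "twist": -1, "claw": 85},
  {"slide": [0, 0, 0], "twist": -1, "claw": 85},
  {"slide": [0, 0, 0], "twist": -1, "claw": 85},
  {"slide": [0, 0, 0], "twist": -1, "claw": 85},
  {"slide": [0, 0, 0], "twist": -1, "claw": 85},
  {"slide": [0, 0, 0], "twist": -1, "claw": 85},
  {"slide": [0, 0, 0], "twist": -1, "claw": 85},
  {"slide": [0, 0, 0], "twist": -1, "claw": 85},
  {"slide": [0, 0, 0], "twist": -1, "claw": 85},
  {"slide": [0, 0, 0], "twist": -1, "claw": 85},
  {"slide": [0, 0, 0], "twist": -1, "claw": 85},
  {"slide": [0, 0, 0], "twist": -1, "claw": 85},
])

```text
t: 2.5
eef_pos: [0.2186, -0.6386, 0.2313]
orientation: [0.0, 0.771, 0.637, -0.0]
contact_force: [0.0, -0.0, 0.5]
opening: 0.991
```

step_arm([
  {"slide": [0, 0, 0], "twist": -1, "claw": 85},
  {"slide": [0, 0, 0], "twist": -1, "claw": 85},
  {"slide": [0, 0, 0], "twist": -1, "claw": 85},
  {"slide": [0, 0, 0], "twist": -0.8, "claw": 85},
  {"slide": [0, 0, 0], "twist": 0, "claw": 85},
])

```text
t: 3.0
eef_pos: [0.2186, -0.6387, 0.2313]
orientation: [0.0, 0.656, 0.754, -0.0]
contact_force: [-0.7, -0.1, -0.3]
opening: 0.995
```

```bash
cat >> h.py <<'E'
from scipy.spatial.transform import Rotation as Ro
def need(X,yaw):
    s=manip.state();w,x,y,z=s['orientation'];R=Ro.from_quat([x,y,z,w]).as_matrix()
    yw=np.degrees(np.arctan2(R[1,0],R[0,0])); 
    print('t',s['t'],'tcp',s['eef_pos'].round(4),'yaw',yw.round(2),'zax',R[:,2].round(4),'F',s['contact_force'].round(2),'M',s['ft_torque'].round(2),'open',round(s['opening'],3),'q',s['qpos'].round(2))
    print('slide units',(R.T@(np.array(X)-s['eef_pos'])/.025).round(2),'twist units',round((yw-yaw)/5,2))
E
python3 -c "
from h import *
need([.5277,-.183,.20],98)"
```

```text
t 3.0 tcp [ 0.2186 -0.6387  0.2313] yaw 97.96 zax [ 0.e+00 -1.e-04 -1.e+00] F [-0.67 -0.08 -0.31] M [ 0.04 -0.03 -0.02] open 0.995 q [-1.28  0.12  1.44  0.    1.58 -1.42]
slide units [16.34 14.77  1.25] twist units -0.01
```

step_arm([
  {"slide": [0.68, 0.615, 0.05], "twist": 0, "claw": 85},
  {"slide": [0.68, 0.615, 0.05], "twist": 0, "claw": 85},
  {"slide": [0.68, 0.615, 0.05], "twist": 0, "claw": 85},
  {"slide": [0.68, 0.615, 0.05], "twist": 0, "claw": 85},
  {"slide": [0.68, 0.615, 0.05], "twist": 0, "claw": 85},
  {"slide": [0.68, 0.615, 0.05], "twist": 0, "claw": 85},
  {"slide": [0.68, 0.615, 0.05], "twist": 0, "claw": 85},
  {"slide": [0.68, 0.615, 0.05], "twist": 0, "claw": 85},
  {"slide": [0.68, 0.615, 0.05], "twist": 0, "claw": 85},
  {"slide": [0.68, 0.615, 0.05], "twist": 0, "claw": 85},
  {"slide": [0.68, 0.615, 0.05], "twist": 0, "claw": 85},
  {"slide": [0.68, 0.615, 0.05], "twist": 0, "claw": 85},
])

```text
t: 4.2
eef_pos: [0.3739, -0.4099, 0.2164]
orientation: [0.0, 0.657, 0.754, -0.0]
contact_force: [0.6, -0.2, 0.4]
opening: 0.991
```

step_arm([
  {"slide": [0.68, 0.615, 0.05], "twist": 0, "claw": 85},
  {"slide": [0.68, 0.615, 0.05], "twist": 0, "claw": 85},
  {"slide": [0.68, 0.615, 0.05], "twist": 0, "claw": 85},
  {"slide": [0.68, 0.615, 0.05], "twist": 0, "claw": 85},
  {"slide": [0.68, 0.615, 0.05], "twist": 0, "claw": 85},
  {"slide": [0.68, 0.615, 0.05], "twist": 0, "claw": 85},
  {"slide": [0.68, 0.615, 0.05], "twist": 0, "claw": 85},
  {"slide": [0.68, 0.615, 0.05], "twist": 0, "claw": 85},
  {"slide": [0.68, 0.615, 0.05], "twist": 0, "claw": 85},
  {"slide": [0.68, 0.615, 0.05], "twist": 0, "claw": 85},
  {"slide": [0.68, 0.615, 0.05], "twist": 0, "claw": 85},
  {"slide": [0.68, 0.615, 0.05], "twist": 0, "claw": 85},
])

```text
t: 5.4
eef_pos: [0.5284, -0.1825, 0.2014]
orientation: [0.0, 0.657, 0.754, 0.0]
contact_force: [0.8, -0.2, -1.4]
opening: 0.999
```

step_arm([
  {"slide": [0, 0, 0], "twist": 0, "claw": 85},
  {"slide": [0, 0, 0], "twist": 0, "claw": 85},
])

```text
t: 5.6
eef_pos: [0.528, -0.1834, 0.2013]
orientation: [0.0, 0.657, 0.754, -0.0]
contact_force: [-0.5, 0.4, -0.2]
opening: 0.994
```

Run:
```python
from h import *
need([.5277,-.183,.102],98)
c=camera('side')
im=c['image'][100:220,185:325,::-1]; cv2.imwrite('pics/side1.png',cv2.resize(im,(700,600),interpolation=cv2.INTER_CUBIC))
```

```text
t 5.6 tcp [ 0.528  -0.1834  0.2013] yaw 97.91 zax [-1.e-04 -2.e-04 -1.e+00] F [-0.51  0.37 -0.16] M [-0.01  0.    0.01] open 0.994 q [-0.38 -0.13  1.73 -0.    1.54 -0.52]
slide units [ 0.02 -0.01  3.97] twist units -0.02
```

View pics/side1.png

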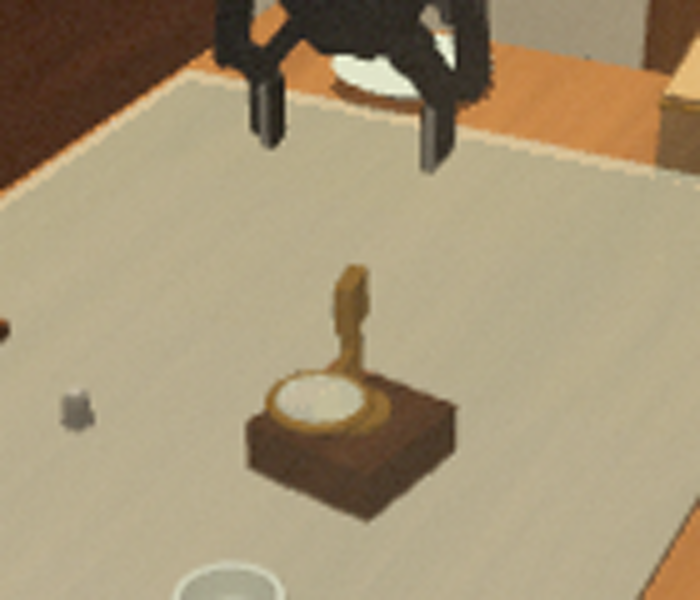

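The close side view shows the open fingers, with tips at (270,145) and (435,165), centred straight above the grip at (352,290). I'll go down and close.

step_arm([
  {"slide": [0, 0, 0.5], "twist": 0, "claw": 85},
  {"slide": [0, 0, 0.5], "twist": 0, "claw": 85},
  {"slide": [0, 0, 0.5], "twist": 0, "claw": 85},
  {"slide": [0, 0, 0.5], "twist": 0, "claw": 85},
  {"slide": [0, 0, 0.5], "twist": 0, "claw": 85},
  {"slide": [0, 0, 0.5], "twist": 0, "claw": 85},
  {"slide": [0, 0, 0.5], "twist": 0, "claw": 85},
  {"slide": [0, 0, 0.45], "twist": 0, "claw": 85},
  {"slide": [0, 0, 0], "twist": 0, "claw": 40},
  {"slide": [0, 0, 0], "twist": 0, "claw": 25},
  {"slide": [0, 0, 0], "twist": 0, "claw": 18},
  {"slide": [0, 0, 0], "twist": 0, "claw": 18},
])

```text
t: 6.85
eef_pos: [0.5283, -0.1839, 0.1032]
orientation: [0.0, 0.657, 0.754, 0.0]
contact_force: [-0.1, -0.6, -0.1]
opening: 0.321
```

step_arm([
  {"slide": [0, 0, 0], "twist": 0, "claw": 0},
  {"slide": [0, 0, 0], "twist": 0, "claw": 0},
  {"slide": [0, 0, 0], "twist": 0, "claw": 0},
  {"slide": [0, 0, 0], "twist": 0, "claw": 0},
  {"slide": [0, 0, 0], "twist": 0, "claw": 0},
  {"slide": [0, 0, 0], "twist": 0, "claw": 0},
])

```text
t: 7.45
eef_pos: [0.5283, -0.1839, 0.103]
orientation: [0.0, 0.657, 0.754, 0.0]
contact_force: [0.6, -0.9, 5.6]
opening: 0.132
```

Opening is 11.3 mm, about the plate's thickness, so it is held. Now lift by 80 mm.

step_arm([
  {"slide": [0, 0, -0.1], "twist": 0, "claw": 0},
  {"slide": [0, 0, -0.2], "twist": 0, "claw": 0},
  {"slide": [0, 0, -0.3], "twist": 0, "claw": 0},
  {"slide": [0, 0, -0.4], "twist": 0, "claw": 0},
  {"slide": [0, 0, -0.4], "twist": 0, "claw": 0},
  {"slide": [0, 0, -0.4], "twist": 0, "claw": 0},
  {"slide": [0, 0, -0.4], "twist": 0, "claw": 0},
  {"slide": [0, 0, -0.4], "twist": 0, "claw": 0},
  {"slide": [0, 0, -0.4], "twist": 0, "claw": 0},
  {"slide": [0, 0, -0.2], "twist": 0, "claw": 0},
  {"slide": [0, 0, 0], "twist": 0, "claw": 0},
  {"slide": [0, 0, 0], "twist": 0, "claw": 0},
])

```text
t: 8.65
eef_pos: [0.528, -0.1837, 0.1822]
orientation: [-0.0, 0.657, 0.754, -0.0]
contact_force: [0.8, -0.7, -1.6]
opening: 0.13
```

Run:
```python
from h import *
need([.5872,.1985,.183],127)
out=[]
for n,r,k in(('side',160,255),('top',170,310)):
    c=camera(n); im=c['image'][r-60:r+60,k-40:k+40,::-1]; out.append(cv2.resize(im,(400,600),interpolation=cv2.INTER_CUBIC))
cv2.imwrite('pics/lift.png',np.hstack(out))
```

```text
t 8.65 tcp [ 0.528  -0.1837  0.1822] yaw 97.9 zax [-3.e-04  2.e-04 -1.e+00] F [ 0.75 -0.68 -1.61] M [-0.05 -0.   -0.04] open 0.13 q [-0.38 -0.12  1.76  0.    1.51 -0.52]
slide units [14.82  4.45 -0.03] twist units -5.82
```

View pics/lift.png

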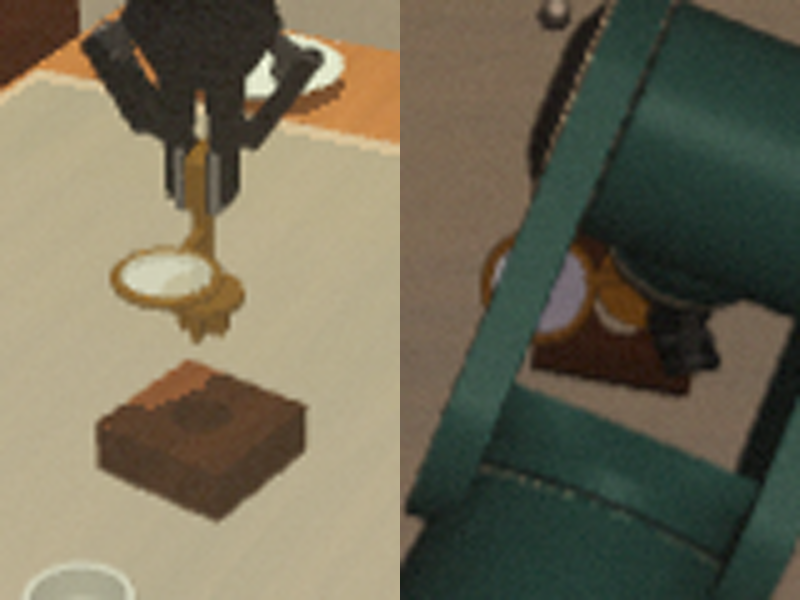

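The magnifier is out and upright, with the stem foot (200,335) well above the block. Now to the socket: 20 rows, then the twist.

step_arm([
  {"slide": [0.4, 0.12, 0], "twist": 0, "claw": 0},
  {"slide": [0.741, 0.2225, 0], "twist": 0, "claw": 0},
  {"slide": [0.741, 0.2225, 0], "twist": 0, "claw": 0},
  {"slide": [0.741, 0.2225, 0], "twist": 0, "claw": 0},
  {"slide": [0.741, 0.2225, 0], "twist": 0, "claw": 0},
  {"slide": [0.741, 0.2225, 0], "twist": 0, "claw": 0},
  {"slide": [0.741, 0.2225, 0], "twist": 0, "claw": 0},
  {"slide": [0.741, 0.2225, 0], "twist": 0, "claw": 0},
  {"slide": [0.741, 0.2225, 0], "twist": 0, "claw": 0},
  {"slide": [0.741, 0.2225, 0], "twist": 0, "claw": 0},
  {"slide": [0.741, 0.2225, 0], "twist": 0, "claw": 0},
  {"slide": [0.741, 0.2225, 0], "twist": 0, "claw": 0},
])

```text
t: 9.95
eef_pos: [0.5621, 0.0382, 0.1823]
orientation: [-0.0, 0.657, 0.754, -0.0]
contact_force: [0.5, -0.6, -0.9]
opening: 0.132
```

step_arm([
  {"slide": [0.741, 0.2225, 0], "twist": 0, "claw": 0},
  {"slide": [0.741, 0.2225, 0], "twist": 0, "claw": 0},
  {"slide": [0.741, 0.2225, 0], "twist": 0, "claw": 0},
  {"slide": [0.741, 0.2225, 0], "twist": 0, "claw": 0},
  {"slide": [0.741, 0.2225, 0], "twist": 0, "claw": 0},
  {"slide": [0.741, 0.2225, 0], "twist": 0, "claw": 0},
  {"slide": [0.741, 0.2225, 0], "twist": 0, "claw": 0},
  {"slide": [0.741, 0.2225, 0], "twist": 0, "claw": 0},
  {"slide": [0.34, 0.1, 0], "twist": 0, "claw": 0},
  {"slide": [0, 0, 0], "twist": 0, "claw": 0},
])

```text
t: 10.95
eef_pos: [0.5873, 0.1995, 0.1823]
orientation: [-0.0, 0.656, 0.755, -0.0]
contact_force: [0.8, 0.3, -1.6]
opening: 0.132
```

step_arm([
  {"slide": [0, 0, 0], "twist": -0.9, "claw": 0},
  {"slide": [0, 0, 0], "twist": -1, "claw": 0},
  {"slide": [0, 0, 0], "twist": -1, "claw": 0},
  {"slide": [0, 0, 0], "twist": -1, "claw": 0},
  {"slide": [0, 0, 0], "twist": -1, "claw": 0},
  {"slide": [0, 0, 0], "twist": -0.9, "claw": 0},
  {"slide": [0, 0, 0], "twist": 0, "claw": 0},
  {"slide": [0, 0, 0], "twist": 0, "claw": 0},
  {"slide": [0, 0, 0], "twist": 0, "claw": 0},
])

```text
t: 11.85
eef_pos: [0.5873, 0.1982, 0.1826]
orientation: [0.0, 0.448, 0.894, 0.0]
contact_force: [0.5, 0.3, -1.2]
opening: 0.131
```

Run:
```python
from h import *
need([.5872,.1985,.183],127)
out=[]
for n,r,k in(('side',230,160),('top',147,181)):
    c=camera(n); im=c['image'][r-60:r+60,k-40:k+40,::-1]; out.append(cv2.resize(im,(400,600),interpolation=cv2.INTER_CUBIC))
cv2.imwrite('pics/over.png',np.hstack(out))
```

```text
t 11.85 tcp [0.5873 0.1982 0.1826] yaw 126.77 zax [ 0. -0. -1.] F [ 0.48  0.25 -1.18] M [-0.02 -0.06 -0.01] open 0.131 q [ 0.28  0.01  1.63 -0.    1.5  -0.36]
slide units [ 0.01  0.   -0.02] twist units -0.05
```

View pics/over.png

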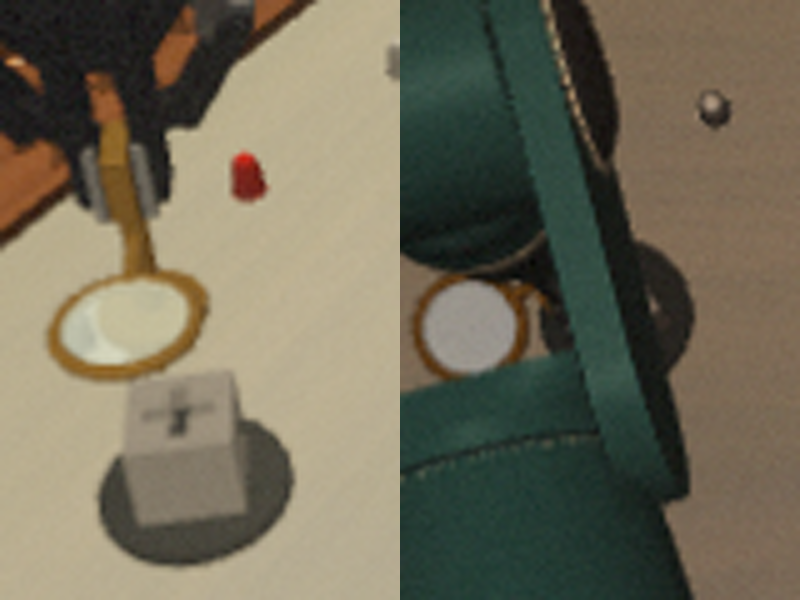

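The lens is seen at (128,325) in the side crop and (72,327) in the top crop, and it hides the stem. I'll check the lens position against the expected one, since that shows any tilt or slip in the grip.

Run:
```python
from h import *
c={n:camera(n) for n in('side','top')}
T,S=c['top'],c['side']
for nm,c_,r0,k0,N in(('side',S,205,125,0),('top',T,130,141,0)): pass
def ell(n,pred):
    r,k=(int(round(v)) for v in pred); a=22
    im=cv2.resize(c[n]['image'][r-a:r+a,k-a:k+a],None,fx=6,fy=6,interpolation=cv2.INTER_CUBIC)
    h=cv2.cvtColor(im,cv2.COLOR_RGB2HSV); m=((h[...,0]>8)&(h[...,0]<26)&(h[...,1]>110)&(h[...,2]>70)).astype(np.uint8)
    return m
ls=(234.6,145.2);lt=(152.0,155.0)
print('tri',tri(T,lt,S,ls))
ax=np.array([.5873,.1982]);u=np.array([np.cos(np.radians(126.8)),np.sin(np.radians(126.8))])
for off in(0,):
  E=np.r_[ax+.058*u,.168]; print('expected',E,'top',proj(T,E),'side',proj(S,E))
# expected pixel lines for upright axis
for z in(.216,.185,.15,.123): print(z,((proj(S,np.r_[ax,z])-[170,120]+.5)*5-.5).round())
print('mouth side',((proj(S,[.5872,.1985,.065])-[170,120]+.5)*5-.5).round())
for r in spot_in('side','mag_lens')[:2]+spot_in('top','mag_lens')[:2]: print(r['position'],r['p'])
```

```text
tri (array([0.5530131 , 0.24528347, 0.16709885]), np.float64(0.0001631609766734189))
expected [0.55255663 0.24464242 0.168     ] top [152.09397307 155.14006789] side [234.13727695 145.55713139]
0.216 [139. 119.]
0.185 [200. 132.]
0.15 [264. 147.]
0.123 [312. 158.]
mouth side [409. 180.]
[227.0, 144.0] 0.96
[171.5, 386.4] 0.8
[153.9, 153.2] 0.95
[290.7, 378.1] 0.9
```

Expected and measured lens agree within 1 mm, so there is no tilt or slip. Descend to just above the mouth, then slowly in, watching the force.

step_arm([
  {"slide": [0, 0, 0.2], "twist": 0, "claw": 0},
  {"slide": [0, 0, 0.3], "twist": 0, "claw": 0},
  {"slide": [0, 0, 0.3], "twist": 0, "claw": 0},
  {"slide": [0, 0, 0.3], "twist": 0, "claw": 0},
  {"slide": [0, 0, 0.2], "twist": 0, "claw": 0},
  {"slide": [0, 0, 0], "twist": 0, "claw": 0},
  {"slide": [0, 0, 0], "twist": 0, "claw": 0},
])

```text
t: 12.85
eef_pos: [0.5873, 0.1984, 0.1501]
orientation: [-0.0, 0.447, 0.895, -0.0]
contact_force: [-0.3, -0.2, -0.9]
opening: 0.13
```

step_arm([
  {"slide": [0, 0, 0.06], "twist": 0, "claw": 0},
  {"slide": [0, 0, 0.06], "twist": 0, "claw": 0},
  {"slide": [0, 0, 0.06], "twist": 0, "claw": 0},
  {"slide": [0, 0, 0.06], "twist": 0, "claw": 0},
  {"slide": [0, 0, 0], "twist": 0, "claw": 0},
])

```text
t: 13.35
eef_pos: [0.5872, 0.1984, 0.1438]
orientation: [-0.0, 0.447, 0.895, -0.0]
contact_force: [0.1, -0.0, -1.7]
opening: 0.135
```

Run:
```python
from h import *
need([.5872,.1985,.124],127)
c=camera('side'); im=c['image'][190:290,110:210,::-1]; cv2.imwrite('pics/near.png',cv2.resize(im,(600,600),interpolation=cv2.INTER_CUBIC))
```

```text
t 13.35 tcp [0.5872 0.1984 0.1438] yaw 126.9 zax [-3.e-04 -1.e-04 -1.e+00] F [ 0.06 -0.05 -1.7 ] M [-0.02  0.01  0.05] open 0.135 q [ 0.28  0.03  1.67  0.    1.44 -0.36]
slide units [0.   0.   0.79] twist units -0.02
```

View pics/near.png

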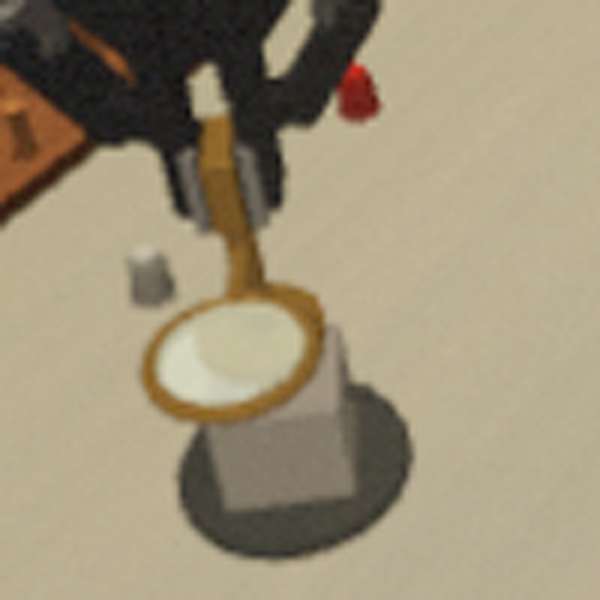

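The lens at (233,355) hides the mouth and no contact force shows. I'll carry on down by feel.

step_arm([
  {"slide": [0, 0, 0.05], "twist": 0, "claw": 0},
  {"slide": [0, 0, 0.05], "twist": 0, "claw": 0},
  {"slide": [0, 0, 0], "twist": 0, "claw": 0},
])

```text
t: 13.7
eef_pos: [0.5872, 0.1984, 0.1413]
orientation: [-0.0, 0.447, 0.895, -0.0]
contact_force: [0.3, 0.3, -2.3]
opening: 0.132
```

step_arm([
  {"slide": [0, 0, 0.05], "twist": 0, "claw": 0},
  {"slide": [0, 0, 0.05], "twist": 0, "claw": 0},
  {"slide": [0, 0, 0], "twist": 0, "claw": 0},
])

```text
t: 14.0
eef_pos: [0.5872, 0.1984, 0.1388]
orientation: [-0.0, 0.447, 0.895, -0.0]
contact_force: [-0.3, -0.2, -1.4]
opening: 0.131
```

step_arm([
  {"slide": [0, 0, 0.06], "twist": 0, "claw": 0},
  {"slide": [0, 0, 0.06], "twist": 0, "claw": 0},
  {"slide": [0, 0, 0], "twist": 0, "claw": 0},
])

```text
t: 14.3
eef_pos: [0.5872, 0.1984, 0.1358]
orientation: [-0.0, 0.447, 0.895, -0.0]
contact_force: [0.3, -1.6, -1.6]
opening: 0.134
```

step_arm([
  {"slide": [0, 0, 0.06], "twist": 0, "claw": 0},
  {"slide": [0, 0, 0.06], "twist": 0, "claw": 0},
  {"slide": [0, 0, 0], "twist": 0, "claw": 0},
])

```text
t: 14.6
eef_pos: [0.5873, 0.1984, 0.1331]
orientation: [0.0, 0.447, 0.895, 0.0]
contact_force: [-1.0, -1.5, 1.5]
opening: 0.127
```

step_arm([
  {"slide": [0, 0, 0.06], "twist": 0, "claw": 0},
  {"slide": [0, 0, 0.06], "twist": 0, "claw": 0},
  {"slide": [0, 0, 0], "twist": 0, "claw": 0},
])

```text
t: 14.9
eef_pos: [0.5873, 0.1984, 0.1302]
orientation: [0.0, 0.447, 0.895, 0.0]
contact_force: [-0.9, -1.1, 2.7]
opening: 0.135
```

The plunger is met as predicted (+3.6 N net at TCP 0.133), so the splines are in. Pressing home.

step_arm([
  {"slide": [0, 0, 0.06], "twist": 0, "claw": 0},
  {"slide": [0, 0, 0.06], "twist": 0, "claw": 0},
  {"slide": [0, 0, 0], "twist": 0, "claw": 0},
])

```text
t: 15.2
eef_pos: [0.5874, 0.1984, 0.1273]
orientation: [0.0, 0.447, 0.895, 0.0]
contact_force: [-2.7, -0.7, 6.2]
opening: 0.126
```

step_arm([
  {"slide": [0, 0, 0.05], "twist": 0, "claw": 0},
  {"slide": [0, 0, 0.05], "twist": 0, "claw": 0},
  {"slide": [0, 0, 0], "twist": 0, "claw": 0},
])

```text
t: 15.5
eef_pos: [0.5874, 0.1985, 0.1252]
orientation: [0.0, 0.447, 0.895, 0.0]
contact_force: [-3.5, -1.0, 7.7]
opening: 0.133
```

step_arm([
  {"slide": [0, 0, 0.05], "twist": 0, "claw": 0},
  {"slide": [0, 0, 0], "twist": 0, "claw": 0},
  {"slide": [0, 0, 0], "twist": 0, "claw": 0},
])

```text
t: 15.8
eef_pos: [0.5875, 0.1984, 0.124]
orientation: [0.0, 0.447, 0.895, 0.0]
contact_force: [-4.2, -1.5, 7.9]
opening: 0.134
```

The side force is about 4 N towards -x, so I'll relieve it by nearly 1 mm and then press on until the collar bottoms out.

step_arm([
  {"slide": [0.01, -0.03, 0], "twist": 0, "claw": 0},
  {"slide": [0, 0, 0.03], "twist": 0, "claw": 0},
  {"slide": [0, 0, 0], "twist": 0, "claw": 0},
  {"slide": [0, 0, 0], "twist": 0, "claw": 0},
])

```text
t: 16.2
eef_pos: [0.5872, 0.1984, 0.124]
orientation: [0.001, 0.447, 0.895, 0.001]
contact_force: [-1.3, -0.2, 12.7]
opening: 0.129
```

step_arm([
  {"slide": [0, 0, 0.03], "twist": 0, "claw": 0},
  {"slide": [0, 0, 0], "twist": 0, "claw": 0},
  {"slide": [0, 0, 0], "twist": 0, "claw": 0},
])

```text
t: 16.5
eef_pos: [0.5874, 0.1984, 0.1239]
orientation: [0.001, 0.447, 0.895, 0.001]
contact_force: [-2.9, -1.6, 18.3]
opening: 0.131
```

step_arm([
  {"slide": [0, 0, 0.03], "twist": 0, "claw": 0},
  {"slide": [0, 0, 0], "twist": 0, "claw": 0},
  {"slide": [0, 0, 0], "twist": 0, "claw": 0},
])

```text
t: 16.8
eef_pos: [0.5875, 0.1984, 0.1239]
orientation: [0.001, 0.447, 0.895, 0.001]
contact_force: [-6.0, -2.8, 23.0]
opening: 0.132
```

The collar bottomed at TCP z = 0.124 as predicted. The force now climbs without motion, and before the stop it matched the 9.6 N spring. One last look.

Run:
```python
from h import *
need([.5872,.1984,.1239],127)
c=camera('side'); im=c['image'][190:290,110:210,::-1]; cv2.imwrite('pics/end.png',cv2.resize(im,(600,600),interpolation=cv2.INTER_CUBIC))
need([.5872,.1984,.1239],127)
```

```text
t 16.8 tcp [0.5875 0.1984 0.1239] yaw 126.89 zax [ 0.0035  0.001  -1.    ] F [-6.03 -2.77 23.04] M [-0.57  1.42 -0.02] open 0.132 q [ 0.28  0.04  1.69 -0.    1.4  -0.36]
slide units [ 0.01 -0.01  0.  ] twist units -0.02
t 16.85 tcp [0.5875 0.1984 0.1239] yaw 126.9 zax [ 0.0034  0.001  -1.    ] F [-6.08 -2.57 23.63] M [-0.49  1.45  0.02] open 0.133 q [ 0.28  0.04  1.69 -0.    1.4  -0.36]
slide units [ 0.01 -0.01  0.  ] twist units -0.02
```

View pics/end.png

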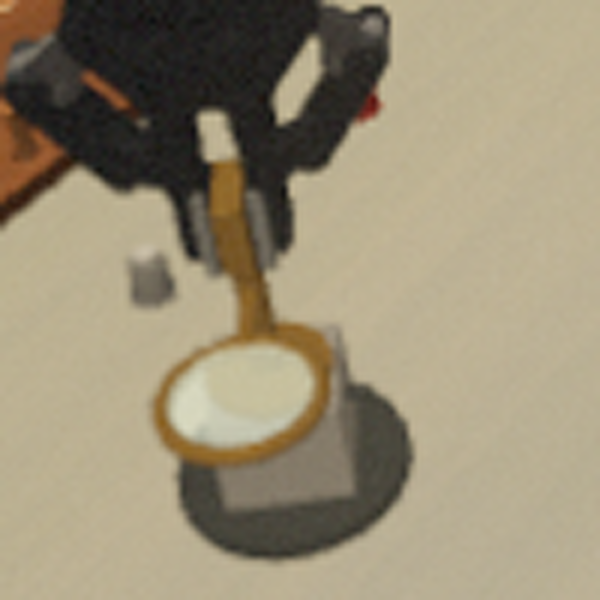

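The magnifier sits on the hub, with the lens at (243,398) and the collar covering the mouth at (305,345). I'll do a quick numeric check of the lens, then hand in.

Run:
```python
from h import *
S=camera('side'); u=np.radians(126.9)
for z in(.110,.114): print(z,proj(S,[.5874+.058*np.cos(u),.1984+.058*np.sin(u),z]),'seen',(255.9,150.1))
need([.5872,.1984,.1239],127)
print(sign_off())
```

```text
0.11 [255.24475349 150.57350346] seen (255.9, 150.1)
0.114 [253.85274453 150.2376106 ] seen (255.9, 150.1)
t 16.9 tcp [0.5875 0.1984 0.1239] yaw 126.89 zax [ 3.4e-03  9.0e-04 -1.0e+00] F [-5.97 -3.09 23.42] M [-0.6   1.41  0.11] open 0.132 q [ 0.28  0.04  1.69 -0.    1.4  -0.36]
slide units [ 0.01 -0.01 -0.  ] twist units -0.02
the job is handed in; nothing more can be done
None
```

I lifted the smaller magnifier out of its rest block, turned it about 29° over the stand, and pressed it home in the socket. I handed the job in at 16.9 s with the magnifier still gripped and pressed down.

**Last checks:**
- **Seating:** the tool stopped at z = 0.1239, against 0.124 predicted for a seated collar. The upward force went from about 8 N, which fits the spring, to about 23 N without further motion. That means the collar is bearing on the hub.
- **Tilt and grip:** tool tilt is about 0.004 rad, and the opening of about 11 mm matches the plate.
- **Lens position:** it was seen within 1 px of where a fully seated magnifier should show.

**Less certain:**
- **Side force:** about 6.5 N remained at the end. I moved the tool slightly to relieve it and it dropped, but it came back as I pressed harder.
- **Socket out of sight:** the lens hid the mouth from the side camera. That the splines meshed is therefore judged from force and height, not seen.
- **Salt cellar and thimbles:** I felt no contact on the way, and the thimble by the stand looked unmoved in the last picture. I didn't re-measure the others.

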